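# Index the board carriage over the preheater with its stay

### The arm

A 7-joint arm with a two-finger parallel gripper is mounted at the origin on the work surface. World frame = base frame: x ahead of the robot, y to its left, z up, the work surface at z = 0. Lengths are in m, angles in rad, forces in N, time in s.
With the tool pointing down it reaches from about 0.35 to 0.9 m from the base axis. Payload 8.1 kg.
Tool frame: the origin (TCP) lies at the very end of the fingers, on their centre line; the grasp point (between the pads) lies 19 mm behind it; z points along the fingers, x is the direction in which the jaws open and shut, and the axes are right-handed (so a half turn about z gives the same grasp; the last joint's range is limited). The gripper opens to 92 mm and grips with 3 to 60 N. Pads are 19 mm wide; open, the fingers measure 130 mm over their backs; the gripper's body (75 mm by 190 mm) begins 47 mm behind the grasp point.
Start: joints at [1.23, 0.434, 0.025, 1.573, -0.012, 1.134, -0.075], TCP at [0.147, -0.607, 0.227] pointing down, gripper open.
Joint ranges: [-2.62, 2.62], [-0.44, 2.09], [-1.27, 1.32], [0.08, 2.57], [-1.32, 4.46], [0.12, 2], [-2.74, 2.74]. Speed limits (rad/s): [2.22, 2.22, 3.01, 3.01, 3.14, 3.14, 3.14].

### API

Orientations are given as a rotation vector (axis times angle).
In Python, from cell import status, viewer, arm gives the robot as it stands.
- The arm moves only by the tool jog_arm, never from a script. Its argument "commands" is text: rows parted by semicolons, each of 7 numbers parted by spaces: the closure, from -1 (fully open) to 1 (shut), then the shift along the world's x, y, z normalised to -1 to 1, where 1 is 0.3 m, then the turn, a rotation vector about the world's x, y, z normalised to -1 to 1, where 1 is 2 pi rad. In form: jaw dx dy dz wx wy wz; .... A call has exactly 5 rows; each row shifts and turns the commanded pose from where the row before left it; what a row does not reach is not made up. A row lasts 1/10 s, in which the tool goes at most 50 mm and 8.59 degrees, less where a joint would pass 70% of its speed; a pose out of reach is approached as far as the arm can. A call with a number of a shift or a turn outside -1 to 1 is refused whole. A call with a gripper value outside its range is refused whole. The fingers move at their own pace and stop on an object; "force" is the grip in N (left out, the last holds). Time passes only in rows, so rows that do not move let the fingers close, or fill a call up. It gives the time, the measured TCP pose, the force and the opening at its end, in the units of the state.
- status.observe(): the state, without advancing time (a new reading comes with each control period).
- viewer.get_image(name): name is "side" or "top"; returns a dict with "pixels" (400x640x3 uint8, red, green, blue), "z_map" (400x640 float32, m along the optical axis (not along the pixel's ray), 0 where there is no reading), "camera_matrix" (3x3 intrinsics, pixels), "k1" (the pictures are not rectified: a ray, as slopes to the right and down, at radius r is drawn at 1 + k1 r^2 times it, then the intrinsics apply), "R" (3x3) and "t" (3): a world point X has camera coordinates R X + t. Camera axes: x right, y down, z forward; pixel columns grow to the right and rows downward; lengths in m; the calibration is good to about 2 mm. A picture is of the moment at which its call begins.
- arm.sign_off(): hands the job in, once; it reports no verdict.
The state is a dict: "clock": time; "joints": joint angles; "dq": joint speeds; "joint_efforts": joint torques, N m; "position": TCP position; "ee_rot": TCP orientation; "force": force on the tool from outside, world axes, zero at the start; "ft_torque": the same for the moment, N m; "width": opening from 0.0 (shut) to 1.0 (fully open).
Only numpy, scipy, OpenCV 4.12 (cv2) and the standard library are available. Lean on these libraries where they do the work, as an engineer would, in place of code of your own. Each camera call takes 0.05 s, during which the arm holds its last target. There are 200 camera calls.

### The job

The circuit board's carriage is parked off the heater: its steel stay bar is hooked over the index pin by the plain hole near the red handle. Lift the stay off the pin, draw the carriage in with it, and lower the hole of the brass block over the pin until the stay lies fully down on the blue post's shoulder, then let go. Feel for the hole gently: never press the stay hard on the pin or let it fall on it, and leave the meter, the solder spool and the screwdriver where they are.

Things in the scene. Friction and masses are not known exactly. Their poses are not given: they have to be found in the camera images.
- station: Fixed rework station (white preheater, rails, blue post). Origin on the bench under the index pin, on its axis; z up, +y from the pin along the rails to the heater, x across. The blue post, 24 mm diameter, has its shoulder 57 mm above the bench; on it stands the 9 mm steel index pin, 57 to 72 mm above the bench (top edge stepped 1 mm). Grey foot plate 90 mm wide, 12 mm high, to y = -40 mm
- stay: Steel stay bar, 36 mm wide (x), 8 mm thick, 0.3 kg. Origin at its pivot on the carriage, at the underside; z up, the bar runs along its own -y to the red handle. It swings freely up about the pivot (to 0.5 rad) and sideways (0.2 rad each way), and falls by its weight. Fully down it is level, underside 57 mm above the bench; so it starts, plain end hole over the pin
- handle (a point): Centre of the red upright fin on the stay, 270 mm from the pivot, 25 mm above the stay's underside. Fin 12 mm thick (stay's x), 26 mm long (stay's y), 34 mm tall, on the bar's end, 14 mm wide there. Pinch from above with the fingers closing along the stay's x: the bar can then pitch between the fingers
- end_hole (a point): Centre of the plain hole at the stay's underside, 225 mm from the pivot, 13 mm diameter: this is the hole over the pin at the start
- slot_mid (a point): Middle of the stay's adjuster slot, at its underside, 145 mm from the pivot. In the slot a brass block, 68 mm long (y), 25 mm wide, flush with the bar, has a 12 mm through hole in its centre: the hole to use. The block is clamped and does not shift, but its place is not measured: its hole lies on the bar's centre line up to 14 mm from this point either way along the stay's y
- carriage (a joint): Travel of the board carriage along the rails towards the pin, m: about 0 parked, 0.080 with the middle of the slot over the pin, range -0.006 to 0.115. It moves with some 2.5 N of friction and stays where it is left
- meter: Bystander: red multimeter lying flat, 85 x 180 x 40 mm, origin centre of underside
- spool: Bystander: green solder spool standing on its flange, 54 mm diameter, 40 mm tall, origin centre of underside
- driver: Bystander: screwdriver with yellow handle lying flat, 170 mm long, origin at its middle on the bench

How it is judged:
On the way, in this order (a step that is already met when the one before it is completed fails the run):
1. the stay is lifted clear of the pin (z of end_hole in the frame of station above 0.073 m), for 0.1 s.
2. the brass block's hole is over the pin and the stay is fully down (z of slot_mid in the frame of station below 0.0595 m and horizontal distance between slot_mid and station below 0.0175 m and angle between stay's own z axis and vertical below 0.02 rad), for 0.3 s.
At the end, for the whole second after the job is handed in: the stay lies level (within 0.02 rad) and fully down on the post's shoulder (its underside at the slot 54 to 59.5 mm above the bench) with the brass block's hole over the pin (slot middle within 17.5 mm of the pin's axis), at rest and let go (all of step 2 and z of slot_mid in the frame of station above 0.054 m and velocity of joint carriage between -0.005 and 0.005 m/s and linear speed of stay below 0.01 m/s); the robot touches nothing.
It fails at once if the stay loaded the pin or post with more than 25 N (contact force between stay and station above 25 N).
It fails at once if a bystander was shifted by more than 15 mm (distance of any of meter, spool, driver from where it was at the start of the episode above 0.015 m).
It also fails if it takes over 72 s, if anything falls off the work surface, if the arm or the gripper's body presses on something with over 40 N, if the wrist force passes 120 N, or if a joint passes its speed limit or range.

## Working session

There is one attempt and no reset: what is moved stays moved. The work goes in short steps, Python scripts to look and compute and a tool call to move; the robot and the scene stay as the last step left them, time stands still between calls to the robot, and variables do not carry over. Pictures are saved under pics/ and viewed, about 8 in all and at most 12, crops included, and the job is handed in when it is done.

Besides the shell and the picture viewer there is one more tool, called after "Emit:" by a JSON object that holds its "fn" and its "kwargs", one argument or row to a line. jog_arm: Moves the arm, as the interface text tells. Scaled input: -1 to 1 covers 0.3 m each way for a shift and 2 pi rad each way for a turn. Its arguments: {"type":"object","properties":{"commands":{"type":"string"},"force":{"type":"number"}},"required":["commands"]}

```bash
mkdir -p pics; ls; cat > h.py <<'E'
import numpy as np, cv2
from cell import status, viewer, arm
def grab(n):
    d=viewer.get_image(n); np.savez(f'pics/{n}.npz',**d); return d
def world(d,u,v,z=None,dep=None):
    K=np.array(d['camera_matrix']);R=np.array(d['R']);t=np.array(d['t']);k1=float(d['k1'])
    a=np.array([(u-K[0,2])/K[0,0],(v-K[1,2])/K[1,1]]);s=a.copy()
    for _ in range(20): s=a/(1+k1*(s@s))
    r=np.array([s[0],s[1],1.])
    if z is None:
        Z=d['z_map'][int(round(v)),int(round(u))] if dep is None else dep
    else:
        c=-R.T@t; w=R.T@r; Z=(z-c[2])/w[2]
    return R.T@(r*Z-t)
def pix(d,X):
    K=np.array(d['camera_matrix']);c=np.array(d['R'])@X+np.array(d['t']);s=c[:2]/c[2];s=s*(1+float(d['k1'])*(s@s))
    return K[0,0]*s[0]+K[0,2],K[1,1]*s[1]+K[1,2]
def save(im,name): cv2.imwrite('pics/'+name+'.png',cv2.cvtColor(im,cv2.COLOR_RGB2BGR))
E
python3 - <<'E'
from h import *
print(status.observe())
for n in('top','side'):
    d=grab(n); save(d['pixels'],n+'0'); print(n,d['camera_matrix'],d['k1'],-np.array(d['R']).T@d['t'])
E
```

```text
pics
{'clock': 0.0, 'joints': array([ 1.23039083,  0.43518909,  0.02496866,  1.57410172, -0.01154366,
        1.13394945, -0.07511493]), 'dq': array([-6.18015849e-05, -4.44181655e-04, -7.47117790e-04,  3.91251143e-05,
        3.88495114e-04,  3.98242599e-04, -1.19629852e-03]), 'joint_efforts': array([ 1.45948001e-03, -6.67827272e+01,  9.85720418e-01, -3.14458466e+01,
       -6.04983210e-02,  4.29728057e-02,  9.63029242e-05]), 'position': array([ 0.14704449, -0.60694718,  0.22596418]), 'ee_rot': array([-2.46860381e+00,  1.94183285e+00,  2.02287001e-03]), 'force': array([ 0.09215124, -0.31839963,  0.39209034]), 'ft_torque': array([-0.00932169, -0.01925974,  0.02246228]), 'width': 1.0044527074192373}
top [[490.54733321   0.         312.57213635]
 [  0.         490.54733321 209.76544576]
 [  0.           0.           1.        ]] -0.11772643091287317 [ 0.51583606 -0.02014036  1.04654078]
side [[409.77946992   0.         320.26383761]
 [  0.         409.77946992 205.4040991 ]
 [  0.           0.           1.        ]] -0.06822434986924515 [ 0.25384658 -0.57235299  0.70184647]
```

View pics/top0.png

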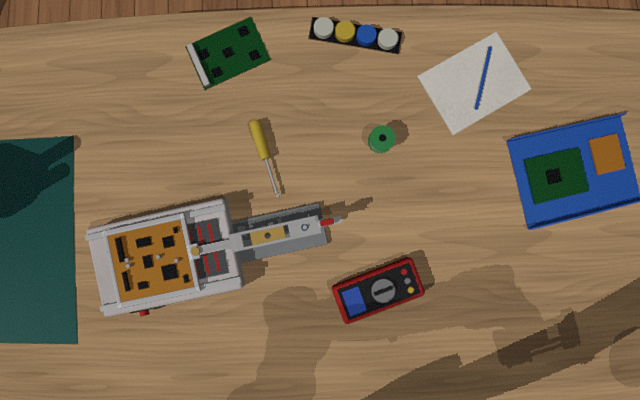

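View pics/side0.png

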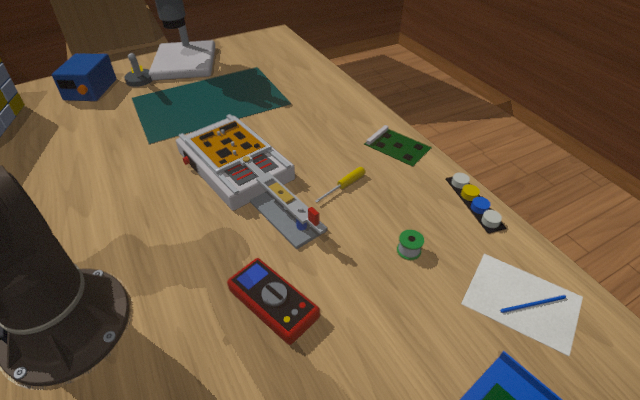

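The top view shows the pivot near (195,250), the brass hole near (268,236), the pin in the end hole near (305,227), and the red fin near (330,222). The driver (265,160), spool (382,138) and meter (378,290) are clear of the stay. Next I'll crop in closer and measure.

```bash
python3 - <<'E'
from h import *
d=dict(np.load('pics/top.npz')); im=d['pixels']
save(cv2.resize(im[195:275,180:350],None,fx=4.7,fy=4.7,interpolation=cv2.INTER_CUBIC),'crop0')
h=cv2.cvtColor(im,cv2.COLOR_RGB2HSV)
m=((h[...,0]<6)|(h[...,0]>174))&(h[...,1]>150)&(h[...,2]>90)
m[:, :300]=0;m[:,360:]=0;m[:200]=0;m[245:]=0
v,u=np.nonzero(m);print('fin',u.min(),u.max(),v.min(),v.max(),u.mean(),v.mean(), world(d,u.mean(),v.mean(),z=.09))
W=np.array([world(d,a,b) for a,b in zip(u,v)]);print(np.median(W,0),W.min(0),W.max(0))
for n,p in dict(pivot=(195,250),brass=(268,236),hole=(305,227)).items(): print(n,world(d,*p),world(d,*p,z=.065))
E
```

```text
fin 320 332 218 225 326.44117647058823 221.77941176470588 [ 0.5226473  -0.04377015  0.09      ]
[ 0.52231378 -0.04278508  0.09972946] [ 0.51583606 -0.05443742  0.09587403] [ 0.52961174 -0.02014036  1.04654078]
pivot [0.47360051 0.22006589 0.07139664] [0.47332346 0.22164156 0.065     ]
brass [0.49671396 0.07818057 0.01418601] [0.49765518 0.07334107 0.065     ]
hole [ 0.51361707 -0.00134595  0.07156781] [ 0.51360213 -0.00121934  0.065     ]
```

View pics/crop0.png

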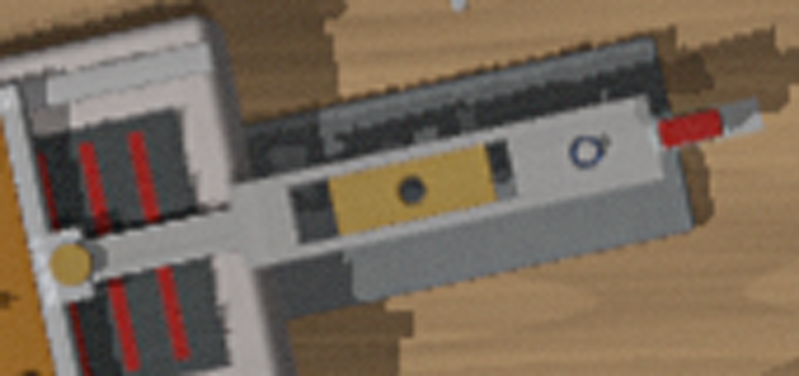

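The crop shows the pivot at (70,263), the brass hole at (411,189), the pin in its ring at (587,152), and the fin at (690,128). The brass block sits towards the pivot end... I'll compute the distances.

```bash
python3 - <<'E'
from h import *
from scipy.spatial.transform import Rotation as Ro
d=dict(np.load('pics/top.npz'))
P={}
for n,(U,V,z) in dict(pivot=(70,263,.075),brass=(411,189,.065),slotA=(292,215,.065),slotB=(512,167,.065),pin=(587,152,.071),fin=(690,128,.1)).items():
    P[n]=world(d,(U+.5)/4.7-.5+180,(V+.5)/4.7-.5+195,z=z); print(n,P[n].round(4))
a=P['pivot']-P['pin'];ang=np.arctan2(a[1],a[0]);print('len',np.hypot(*a[:2]),'yaw(+y dir)',ang)
a=P['brass']-P['pin'];print('brass-pin',np.hypot(*a[:2]),np.arctan2(a[1],a[0]))
a=P['fin']-P['pin'];print('fin-pin',np.hypot(*a[:2]),np.arctan2(a[1],a[0])-np.pi)
a=(P['slotA']+P['slotB'])/2-P['pin'];print('slot-pin',np.hypot(*a[:2]))
s=status.observe();print(s['position'],Ro.from_rotvec(s['ee_rot']).as_matrix().round(3))
E
```

```text
pivot [0.4727 0.2202 0.075 ]
brass [0.5001 0.0752 0.065 ]
slotA [0.4903 0.1264 0.065 ]
slotB [0.5082 0.0319 0.065 ]
pin [ 5.137e-01 -3.000e-04  7.100e-02]
fin [ 0.5225 -0.0435  0.1   ]
len 0.22435755842942237 yaw(+y dir) 1.7549915051435618
brass-pin 0.07675129122711473 1.7500043077915994
fin-pin 0.04399568034805161 -4.5130862867455
slot-pin 0.08076783573740012
[ 0.14706809 -0.60698617  0.22603411] [[ 0.236 -0.972 -0.   ]
 [-0.972 -0.236  0.001]
 [-0.001  0.    -1.   ]]
```

Distances check out: pivot to pin is 224 mm (nominal 225), pin to fin is 44 (nominal 45), and the slot middle is at 80.8. The brass hole is 76.8 mm from the pin. The stay runs along d = (-0.182, 0.983). Starting the approach.

Emit:
{"fn": "jog_arm", "kwargs": {
  "commands": "0 0.0834 0.1252 0 0 0 0.0161;0 0.0834 0.1252 0 0 0 0.0161;0 0.0834 0.1252 0 0 0 0.0161;0 0.0834 0.1252 0 0 0 0.0161;0 0.0834 0.1252 0 0 0 0.0161",
  "force": 20
}}

```text
clock: 0.6
position: [0.2729, -0.4178, 0.2265]
ee_rot: [-2.879, 1.257, 0.001]
force: [0.7, -0.6, -0.1]
width: 0.617
```

Emit:
{"fn": "jog_arm", "kwargs": {
  "commands": "0 0.0834 0.1252 0 0 0 0.0161;0 0.0834 0.1252 0 0 0 0.0161;0 0.0834 0.1252 0 0 0 0.0161;0 0.0834 0.1252 0 0 0 0.0161;0 0.0834 0.1252 0 0 0 0.0161"
}}

```text
clock: 1.1
position: [0.3979, -0.2302, 0.2267]
ee_rot: [3.102, -0.497, -0.0]
force: [0.5, -0.8, -0.6]
width: 0.501
```

Emit:
{"fn": "jog_arm", "kwargs": {
  "commands": "0 0.0834 0.1252 0 0 0 0.0161;0 0.0834 0.1252 0 0 0 0.0161;0 0.0834 0.1252 0 0 0 0.0161;0 0.0834 0.1252 0 0 0 0.0161;0 0.0834 0.1252 0 0 0 0.0161"
}}

```text
clock: 1.6
position: [0.523, -0.0425, 0.2266]
ee_rot: [3.128, 0.295, -0.0]
force: [1.6, -1.3, 0.6]
width: 0.499
```

Emit:
{"fn": "jog_arm", "kwargs": {
  "commands": "0 -0.0033 -0.005 -0.11 0 0 0;0 0 0 -0.12 0 0 0;0 0 0 -0.12 0 0 0;0 0 0 -0.09 0 0 0;0 0 0 -0.08 0 0 0"
}}

```text
clock: 2.1
position: [0.5206, -0.0456, 0.0689]
ee_rot: [-3.128, -0.289, 0.003]
force: [0.5, -1.1, 0.6]
width: 0.5
```

```bash
python3 - <<'E'
from h import *
print({k:v for k,v in status.observe().items() if k in('position','force','width')})
d=grab('side'); t=grab('top')
u,v=map(int,pix(d,np.array([.515,-.02,.08])))
a=cv2.resize(d['pixels'][v-50:v+50,u-65:u+65],None,fx=3,fy=3,interpolation=cv2.INTER_CUBIC)
u,v=map(int,pix(t,np.array([.515,-.02,.08])))
b=cv2.resize(t['pixels'][v-50:v+50,u-65:u+65],None,fx=3,fy=3,interpolation=cv2.INTER_CUBIC)
save(np.hstack([a,b]),'grasp1')
E
```

```text
{'position': array([ 0.5206421 , -0.0455593 ,  0.06888817]), 'force': array([ 0.50256233, -1.14078502,  0.60414456]), 'width': 0.5004278789895729}
```

View pics/grasp1.png

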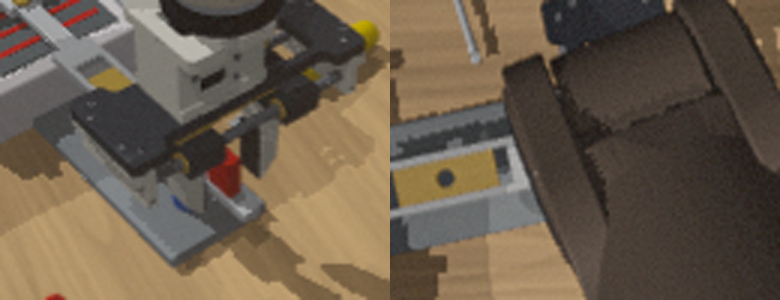

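The red fin sits between the open fingers, with the side view at about (228,170). I'll centre on it and close with a low force first, so an off-centre grip can't load the pin.

Emit:
{"fn": "jog_arm", "kwargs": {
  "commands": "0 0.0045 0.005 0.003 0 0 0;0.6 0 0 0 0 0 0;0.7 0 0 0 0 0 0;1 0 0 0 0 0 0;1 0 0 0 0 0 0",
  "force": 5
}}

```text
clock: 2.7
position: [0.5232, -0.0442, 0.0722]
ee_rot: [3.128, 0.289, 0.002]
force: [0.8, -0.4, 0.0]
width: 0.199
```

Emit:
{"fn": "jog_arm", "kwargs": {
  "commands": "1 0 0 0 0 0 0;1 0 0 0 0 0 0;1 0 0 0 0 0 0;1 0 0 0 0 0 0;1 0 0 0 0 0 0"
}}

```text
clock: 3.2
position: [0.523, -0.0442, 0.0719]
ee_rot: [3.128, 0.289, 0.0]
force: [-1.6, -0.6, 6.1]
width: 0.131
```

Emit:
{"fn": "jog_arm", "kwargs": {
  "commands": "1 0 0 0 0 0 0;1 0 0 0.005 0 0 0;1 0 0.001 0.008 0 0 0;1 0 0.001 0.008 0 0 0;1 0 0.001 0.008 0 0 0",
  "force": 20
}}

```text
clock: 3.7
position: [0.5226, -0.0431, 0.0803]
ee_rot: [-3.128, -0.289, 0.001]
force: [-0.5, 0.6, -3.5]
width: 0.129
```

Emit:
{"fn": "jog_arm", "kwargs": {
  "commands": "1 0 0.001 0.01 0 0 0;1 -0.0003 0.0015 0.01 0 0 0;1 -0.0003 0.0015 0.01 0 0 0;1 -0.0003 0.0015 0.01 0 0 0;1 -0.0003 0.0015 0.01 0 0 0"
}}

```text
clock: 4.2
position: [0.5224, -0.0406, 0.0956]
ee_rot: [-3.128, -0.29, 0.0]
force: [-1.3, 2.6, -4.3]
width: 0.13
```

Emit:
{"fn": "jog_arm", "kwargs": {
  "commands": "1 -0.0004 0.0025 0.01 0 0 0;1 -0.0004 0.0025 0.01 0 0 0;1 -0.0004 0.0025 0.01 0 0 0;1 -0.0004 0.0025 0.01 0 0 0;1 0 0 0.005 0 0 0"
}}

```text
clock: 4.7
position: [0.5221, -0.0377, 0.1092]
ee_rot: [-3.128, -0.29, -0.0]
force: [-1.5, 2.0, -3.7]
width: 0.128
```

```bash
python3 - <<'E'
from h import *
print({k:v for k,v in status.observe().items() if k in('position','force','width')})
d=grab('side'); t=grab('top')
u,v=map(int,pix(d,np.array([.505,.01,.08])))
a=cv2.resize(d['pixels'][v-50:v+50,u-65:u+65],None,fx=3,fy=3,interpolation=cv2.INTER_CUBIC)
u,v=map(int,pix(t,np.array([.505,.04,.08])))
b=cv2.resize(t['pixels'][v-50:v+50,u-65:u+65],None,fx=3,fy=3,interpolation=cv2.INTER_CUBIC)
save(np.hstack([a,b]),'lift2')
E
```

```text
{'position': array([ 0.52206931, -0.03773826,  0.10917073]), 'force': array([-1.54645522,  2.03492117, -3.67644408]), 'width': 0.12833924085755832}
```

View pics/lift2.png

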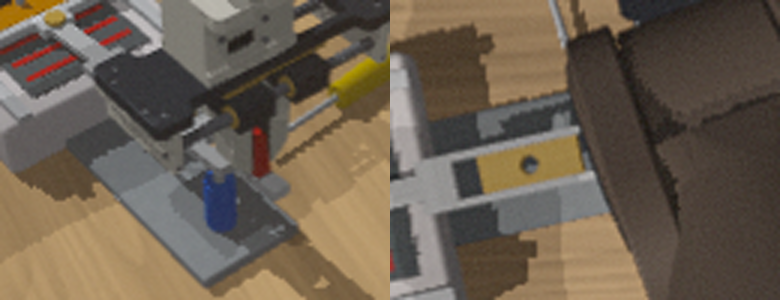

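The stay is clear: the pin and post are bare below the bar at about (220,180), and the fin is held at (260,150). Drawing the carriage in now.

Emit:
{"fn": "jog_arm", "kwargs": {
  "commands": "1 0.003 -0.015 0 0 0 0;1 0.005 -0.028 0 0 0 0;1 0.005 -0.028 0 0 0 0;1 0.005 -0.028 0 0 0 0;1 0.005 -0.028 0 0 0 0"
}}

```text
clock: 5.3
position: [0.5291, -0.0773, 0.1088]
ee_rot: [3.128, 0.288, -0.0]
force: [-1.3, 3.8, -3.1]
width: 0.128
```

Emit:
{"fn": "jog_arm", "kwargs": {
  "commands": "1 0.005 -0.028 0 0 0 0;1 0.005 -0.028 0 0 0 0;1 0.005 -0.028 0 0 0 0;1 0.005 -0.025 0 0 0 0;1 0.0022 -0.0137 0 0 0 0"
}}

```text
clock: 5.8
position: [0.5357, -0.1141, 0.1088]
ee_rot: [3.128, 0.288, 0.0]
force: [-1.3, 2.0, -3.7]
width: 0.13
```

```bash
python3 - <<'E'
from h import *
print({k:v for k,v in status.observe().items() if k in('position','force','width')})
d=grab('side'); t=grab('top')
u,v=map(int,pix(d,np.array([.505,.0,.08])))
a=cv2.resize(d['pixels'][v-50:v+50,u-65:u+65],None,fx=3,fy=3,interpolation=cv2.INTER_CUBIC)
u0,v0=map(int,pix(t,np.array([.505,.03,.08])))
b=cv2.resize(t['pixels'][v0-50:v0+50,u0-65:u0+65],None,fx=3,fy=3,interpolation=cv2.INTER_CUBIC)
save(np.hstack([a,b]),'pull3'); print('top crop origin',u0-65,v0-50,'pin px',pix(t,np.array([.5137,-.0003,.072])))
E
```

```text
{'position': array([ 0.53573337, -0.11409179,  0.10881063]), 'force': array([-1.29063905,  2.03262251, -3.7198641 ]), 'width': 0.12985555485530248}
top crop origin 224 181 pin px (np.float64(304.46824510519536), np.float64(226.9736568481598))
```

View pics/pull3.png

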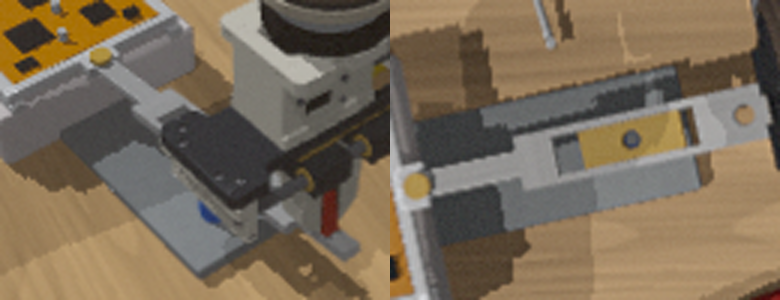

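The stay now overlies the post with the brass hole near the pin's pixel: crop (631,139) maps to about (304.0,227.0), against a predicted pin at (304.5,227.0). I'll measure the carriage travel from the pivot cap.

```bash
python3 - <<'E'
from h import *
t=dict(np.load('pics/top.npz')); im1=t['pixels']; im0=cv2.cvtColor(cv2.imread('pics/top0.png'),cv2.COLOR_BGR2RGB)
def cap(im,c):
    h=cv2.cvtColor(im,cv2.COLOR_RGB2HSV); m=((h[...,0]>15)&(h[...,0]<30)&(h[...,1]>90)&(h[...,2]>90)).astype(np.uint8)
    k=np.zeros_like(m);cv2.circle(k,c,6,1,-1);v,u=np.nonzero(m&k);return u.mean(),v.mean(),len(u)
def hole(im,c):
    g=cv2.cvtColor(im,cv2.COLOR_RGB2GRAY).astype(float);v,u=np.mgrid[c[1]-4:c[1]+5,c[0]-4:c[0]+5]
    p=g[v,u];w=np.clip(np.median(p)-12-p,0,None);print(p.astype(int));return (u*w).sum()/w.sum(),(v*w).sum()/w.sum()
a=cap(im0,(195,251));b=cap(im1,(232,242));print(a,b)
A,B=[world(t,p[0],p[1],z=.076) for p in(a,b)];print('travel',np.linalg.norm(A-B),A,B)
h0=hole(im0,(267,235));h1=hole(im1,(304,227));print(h0,h1)
print(world(t,*h0,z=.063),world(t,*h1,z=.081))
E
```

```text
(np.float64(194.8709677419355), np.float64(250.7258064516129), 62) (np.float64(232.71186440677965), np.float64(242.54237288135593), 59)
travel 0.07774001077956363 [0.47236181 0.21922919 0.076     ] [0.48675453 0.14283313 0.076     ]
[[126 130 128 128 131 129 134 130 132]
 [132 130 121 104  92  96 119 131 129]
 [132 124  94  62  56  53  84 129 135]
 [131 107  67  52  50  44  53 101 129]
 [132 100  53  59  64  63  58  86 126]
 [133 106  64  64  66  64  69 102 128]
 [132 124  81  64  69  70  95 119 129]
 [130 133 122  89  92 100 110 128 129]
 [127 132 128 128 124 127 127 130 127]]
[[132 129 132 131 132 131 132 128 128]
 [131 133 124 106  97 101 130 131 131]
 [133 119  91  79  83  83  98 131 135]
 [132  99  64  86  89  86  79 109 129]
 [132  83  64  88  92  90  79  94 130]
 [134  83  56  88  90  87  73 105 128]
 [135 102  69  63  66  69  79 122 131]
 [129 126 113  87  85 104 116 128 129]
 [129 131 127 121 123 128 127 132 127]]
(np.float64(267.06129032258065), np.float64(234.92903225806452)) (np.float64(303.64841849148416), np.float64(227.3625304136253))
[0.49981561 0.07536164 0.063     ] [0.51300043 0.00115071 0.081     ]
```

The carriage has travelled about 77.7 mm against the 76.9 mm needed, and the bright pin shows inside the hole. I'll lower along the arc, correcting by about 1 mm.

Emit:
{"fn": "jog_arm", "kwargs": {
  "commands": "1 0 -0.0005 -0.005 0 0 0;1 0 -0.0005 -0.005 0 0 0;1 0 -0.0005 -0.005 0 0 0;1 0 -0.0005 -0.005 0 0 0;1 0 -0.0006 -0.005 0 0 0"
}}

```text
clock: 6.4
position: [0.5357, -0.1137, 0.1013]
ee_rot: [3.128, 0.289, 0.0]
force: [0.6, -2.9, -1.0]
width: 0.129
```

Emit:
{"fn": "jog_arm", "kwargs": {
  "commands": "1 0.0002 -0.001 -0.004 0 0 0;1 0.0002 -0.001 -0.004 0 0 0;1 0.0002 -0.001 -0.004 0 0 0;1 0 0 0 0 0 0;1 0 0 0 0 0 0"
}}

```text
clock: 6.9
position: [0.5357, -0.1145, 0.0977]
ee_rot: [-3.128, -0.289, 0.0]
force: [0.5, -2.0, -1.3]
width: 0.13
```

Emit:
{"fn": "jog_arm", "kwargs": {
  "commands": "1 0.0003 -0.0015 0 0 0 0;1 0.0003 -0.0015 0 0 0 0;1 0 -0.001 -0.002 0 0 0;1 0 -0.001 -0.002 0 0 0;1 0 0 0 0 0 0"
}}

```text
clock: 7.4
position: [0.5358, -0.1158, 0.0964]
ee_rot: [-3.128, -0.29, 0.0]
force: [0.0, 3.3, -1.1]
width: 0.127
```

Emit:
{"fn": "jog_arm", "kwargs": {
  "commands": "1 0 -0.0005 -0.003 0 0 0;1 0.0002 -0.0005 -0.003 0 0 0;1 0 -0.0005 -0.003 0 0 0;1 0 0 0 0 0 0;1 0 0 0 0 0 0"
}}

```text
clock: 7.9
position: [0.536, -0.1166, 0.0938]
ee_rot: [3.128, 0.289, -0.0]
force: [-0.7, 3.0, -2.7]
width: 0.127
```

Height implies the hole has entered the pin, since the underside is about 69 mm at the block and there is no upward load. Continuing slowly.

Emit:
{"fn": "jog_arm", "kwargs": {
  "commands": "1 0.0002 -0.0008 -0.004 0 0 0;1 0.0002 -0.0008 -0.004 0 0 0;1 0.0001 -0.0008 -0.004 0 0 0;1 0.0002 -0.0008 -0.004 0 0 0;1 0 0 0 0 0 0"
}}

```text
clock: 8.4
position: [0.5361, -0.1176, 0.0888]
ee_rot: [-3.128, -0.289, 0.0]
force: [0.4, 2.0, -1.4]
width: 0.133
```

Emit:
{"fn": "jog_arm", "kwargs": {
  "commands": "1 0.0001 -0.0007 -0.005 0 0 0;1 0.0001 -0.0007 -0.005 0 0 0;1 0.0001 -0.0007 -0.005 0 0 0;1 0.0001 -0.0007 -0.005 0 0 0;1 0 0 0 0 0 0"
}}

```text
clock: 8.9
position: [0.5362, -0.1187, 0.0828]
ee_rot: [3.128, 0.289, -0.0]
force: [0.0, 0.7, -2.0]
width: 0.129
```

Going well: 11 mm left, with about 1.4 mm along -y.

Emit:
{"fn": "jog_arm", "kwargs": {
  "commands": "1 0.0001 -0.0006 -0.005 0 0 0;1 0.0001 -0.0006 -0.005 0 0 0;1 0.0001 -0.0006 -0.005 0 0 0;1 0.0001 -0.0006 -0.005 0 0 0;1 0.0001 -0.0006 -0.005 0 0 0"
}}

```text
clock: 9.4
position: [0.5366, -0.1196, 0.0754]
ee_rot: [3.128, 0.289, 0.0]
force: [-0.0, -0.5, -1.5]
width: 0.128
```

Emit:
{"fn": "jog_arm", "kwargs": {
  "commands": "1 0 -0.0005 -0.003 0 0 0;1 0 -0.0005 -0.003 0 0 0;1 0 -0.0003 -0.002 0 0 0;1 0 0 0 0 0 0;1 0 0 0 0 0 0"
}}

```text
clock: 9.9
position: [0.5365, -0.1198, 0.0732]
ee_rot: [3.128, 0.289, 0.0]
force: [0.4, -1.2, -1.6]
width: 0.127
```

Emit:
{"fn": "jog_arm", "kwargs": {
  "commands": "1 0 0 -0.002 0 0 0;1 0 0 0 0 0 0;1 0 0 -0.001 0 0 0;1 0 0 0 0 0 0;1 0 0 0 0 0 0"
}}

```text
clock: 10.4
position: [0.5366, -0.1199, 0.0724]
ee_rot: [3.128, 0.289, 0.0]
force: [-0.9, -2.9, 1.4]
width: 0.125
```

Emit:
{"fn": "jog_arm", "kwargs": {
  "commands": "1 0 0 -0.001 0 0 0;1 0 0 0 0 0 0;1 0 0 -0.001 0 0 0;1 0 0 0 0 0 0;1 0 0 0 0 0 0"
}}

```text
clock: 10.9
position: [0.5367, -0.1199, 0.0722]
ee_rot: [3.128, 0.289, 0.001]
force: [-2.1, -3.1, 7.3]
width: 0.129
```

Seated at 72.2 mm, which matches the starting grip height. I'll ease off and let go.

Emit:
{"fn": "jog_arm", "kwargs": {
  "commands": "1 0 0 0.001 0 0 0;1 0 0 0 0 0 0;0.5 0 0 0 0 0 0;0 0 0 0 0 0 0;0 0 0 0 0 0 0",
  "force": 5
}}

```text
clock: 11.4
position: [0.5364, -0.1191, 0.0717]
ee_rot: [-3.127, -0.29, 0.0]
force: [0.1, 0.5, 0.2]
width: 0.344
```

Emit:
{"fn": "jog_arm", "kwargs": {
  "commands": "0 0 0 0 0 0 0;0 0 0 0 0 0 0;0 0 0 0.03 0 0 0;0 0 0 0.06 0 0 0;0 0 0 0.1 0 0 0"
}}

```text
clock: 11.9
position: [0.5353, -0.1195, 0.1288]
ee_rot: [-3.127, -0.289, 0.004]
force: [0.1, -0.8, -0.4]
width: 0.5
```

Emit:
{"fn": "jog_arm", "kwargs": {
  "commands": "0 0 -0.1 0.12 0 0 0;0 0 -0.12 0.1 0 0 0;0 0 -0.13 0.05 0 0 0;0 0 -0.1 0 0 0 0;0 0 0 0 0 0 0"
}}

```text
clock: 12.4
position: [0.5356, -0.2606, 0.2108]
ee_rot: [3.126, 0.278, 0.001]
force: [-0.1, 0.2, -0.6]
width: 0.501
```

```bash
python3 - <<'E'
from h import *
print({k:v for k,v in status.observe().items() if k in('clock','position','force','width')})
d=grab('side'); t=grab('top')
X=np.array([.515,-.02,.07])
o=[]
for q in(d,t):
    u,v=map(int,pix(q,X)); o.append(cv2.resize(q['pixels'][v-50:v+50,u-65:u+65],None,fx=3,fy=3,interpolation=cv2.INTER_CUBIC))
save(np.hstack(o),'final4')
# heights along the stay centre line from the top depth map
n=np.array([-.182,.983])
for s in(-.055,-.025,-.02,.015,.02,.06,.1,.12):
    p=np.r_[np.array([.5137,-.0003])+s*n,.065];u,v=pix(t,p);u,v=int(round(u)),int(round(v))
    print(s,np.median([world(t,u+i,v+j)[2] for i in(-1,0,1) for j in(-1,0,1)]).round(4))
E
```

```text
{'clock': 12.4, 'position': array([ 0.53562439, -0.26059373,  0.21081635]), 'force': array([-0.14777413,  0.2439017 , -0.62431346]), 'width': 0.5012913992553796}
-0.055 0.0654
-0.025 0.0664
-0.02 0.0659
0.015 0.0649
0.02 0.0663
0.06 0.0646
0.1 0.0656
0.12 0.0663
```

View pics/final4.png

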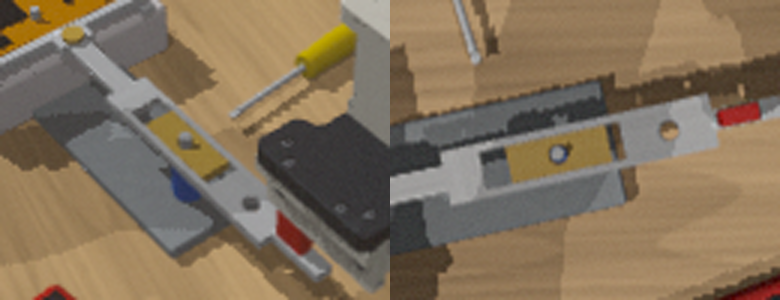

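The pin stands through the brass hole, at top crop (559,153) and side (185,140). The stay is level, with its upper face 65 to 66 mm high along its length, so the underside is about 57 to 58 mm. The gripper is clear, so I'm handing in.

```bash
python3 -c "
from cell import arm; print(arm.sign_off())"
```

```text
the job is handed in; nothing more can be done
None
```

I lifted the stay off the pin, drew the carriage in about 77 mm, lowered the brass block's hole over the pin until the stay was seated, then let go. I handed in at about 12.5 s of the 72 s allowed; no verdict is reported.

- **Fit:** the last pictures show the pin standing through the brass hole and the end hole empty.
- **Level and down:** the stay's top face reads 65 to 66 mm along its length, within about 2 mm of scatter. Fully down should be 65 mm, with the underside at 57 mm, so this agrees.
- **Forces:** the tool's vertical force read at most about 7 N at the end of a move, during the final seating. By lever arm I put the load on the post at roughly 13 N. Forces between readings were not seen, and contact with the pin or post was not measured directly.
- **Bystanders:** the driver looked undisturbed in the pictures. I did not re-measure the meter, the spool or the driver at the end, but the arm stayed well above or away from all three.
- **Disagreement:** two estimates of the travel before lowering, 77.7 mm and 78.2 mm, differed slightly from each other and from the 76.9 mm needed. I corrected by about 1 mm on the way down, and the hole went on without catching.

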